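# Set out a soldering place

### The arm

A 6-joint arm with a two-finger parallel gripper is mounted at the origin on the work surface. World frame = base frame: x ahead of the robot, y to its left, z up, the work surface at z = 0. Lengths are in mm, angles in rad, forces in N, time in s.
With the tool pointing down it reaches from about 400 to 925 mm from the base axis. Payload 12.5 kg.
Tool frame: the origin (TCP) lies midway between the tips of the shut fingers; the grasp point (between the pads) lies 19 mm behind it; z points along the fingers, y is the direction in which the jaws open and shut (so a half turn about z gives the same grasp; the last joint's range is limited). The gripper opens to 95 mm and grips with 3 to 60 N. Pads are 20 mm wide; open, the fingers measure 119 mm over their backs; the gripper's body (75 mm by 180 mm) begins 59 mm behind the grasp point.
Start: joints at [-1.383, 0.491, 1.559, -0, 1.092, -0.106], TCP at [181.018, -598.23, 214.661] pointing down, gripper open.
Joint ranges: [-3.1, 3.1], [-0.84, 2.19], [0.05, 2.79], [-1.13, 4.28], [0.06, 2.93], [-2.69, 2.69]. Speed limits (rad/s): [2.22, 2.22, 2.79, 3.14, 3.14, 3.14].

### API

Orientations are given as [roll, pitch, yaw] about the fixed x, y, z axes, in that order (R = Rz(yaw) Ry(pitch) Rx(roll)).
In Python, from cell import * gives the robot as it stands. The module is installed in compiled form; this text tells all that it offers.
- The arm moves only by the tool carry_out, never from a script. Its argument "moves" is a list of rows, each an object of numbers: "dx", "dy", "dz": the shift along the tool's x, y, z in m; "twist": the turn about the tool's z in degrees. A call has 1 to 5 rows; each row is the pose to reach, as a shift and turn from the pose commanded when the call began, along the tool's axes at that moment; what a row does not reach only later rows make up. A row lasts 1/10 s, in which the tool goes at most 50 mm and 8.59 degrees, less where a joint would pass 70% of its speed; a pose out of reach is approached as far as the arm can. A call with a gripper value outside its range is refused whole. "grip" is the finger opening in m, from 0 to 0.0951, set as the call begins (left out, the last holds). The fingers move at their own pace and stop on an object; the grip force is fixed at half the most. Time passes only in rows, so rows that repeat a pose let the fingers close. It gives the time, the measured TCP pose, the force and the opening at its end, in the units of the state.
- state(): the state, without advancing time (a new reading comes with each control period).
- read_camera(name): name is "scene" or "top"; returns (picture, depth): 420x560x3 uint8, red, green, blue; 420x560 float32, mm along the optical axis (not along the pixel's ray), 0 where there is no reading.
- camera_info(name): a dict with "mtx" (3x3 intrinsics, pixels), "R" (3x3) and "t" (3): a world point X has camera coordinates R X + t. Camera axes: x right, y down, z forward; pixel columns grow to the right and rows downward; lengths in mm; the calibration is good to about 2 mm. A picture is of the moment at which its call begins. camera_info takes no time and is no camera call.
- job_done(): hands the job in, once; it reports no verdict.
The state is a dict: "t": time; "joints": joint angles; "qvel": joint speeds; "tau": joint torques, N m; "eef_pos": TCP position; "tcp_rot": TCP orientation; "ft_force": force on the tool from outside, world axes, zero at the start; "moment": the same for the moment, N m; "opening": opening from 0.0 (shut) to 1.0 (fully open).
Only numpy, scipy, OpenCV 4.12 (cv2) and the standard library are available. Lean on these libraries where they do the work, as an engineer would, in place of code of your own. Each camera call takes 0.05 s, during which the arm holds its last target. There are 200 camera calls.

### The job

Set this soldering place out ready for work: lay the heat-sink circuit board centred in the board holder, down on its ledges; stand the solder reel behind the holder (its side away from the robot), the flux jar beside the holder on the side towards the iron stand, and the tip-cleaner tin beside the iron stand on the side away from the holder. Each of those three stands upright on the bench, level with the middle of that side and a thumb's width (about 25 mm) clear of it. Leave the small bare board, alcohol bottle and screwdriver where they are.

Things in the scene. Friction and masses are not known exactly. Their poses are not given: they have to be found in the camera images.
- board_holder: Board holder, fixed: aluminium plate 100 (x) by 130 mm (y), a dark steel jaw along each y end. Jaw: inner ledge 18 mm above the bench, 38 to 56 mm from centre along y; outside it an end stop, top at 25 mm (brass screw heads to 29). 112 mm between the stops; open at the x ends. Origin: centre of underside, on the bench. x = its back, away from the robot, y = to robot's left (both within 12 degrees).
- iron_stand: Iron stand, fixed, left or right of the holder: dark steel base 130 (x) by 90 mm (y), 14 mm thick; over its centre line (15 mm either side) a spring guard and the iron, leaning up towards the robot to 175 mm high and 20 mm past the base's front edge. Origin: centre of underside, on the bench. x = its back, away from the robot, y = to robot's left (within 12 degrees).
- amp_board: Green circuit board 70 (x) by 100 mm (y), 2 mm thick, parts up. On its middle a ribbed aluminium heat sink 30 (x) by 44 mm (y), top 30 mm above the board's underside: grip it across the 30 mm. Other parts, to 16 mm high, only beyond 30 mm from centre along y. 0.12 kg. Origin: centre of underside; z up. Its 100 mm goes along the holder's y, either way round.
- solder_reel: Full reel of solder standing on end: black flanges, silvery wire between, 54 mm diameter, 46 mm high, 0.25 kg. Origin: centre of the underside.
- flux_jar: Small squat amber glass jar with a black screw cap, 44 mm diameter, 42 mm high, 0.08 kg. Origin: centre of the underside.
- tip_cleaner: Round steel tin full of curled brass shavings, for wiping iron tips, 60 mm diameter, 36 mm high to the rim, 0.15 kg. Origin: centre of the underside.
- bare_board: Bystander: small green bare board 45 by 60 mm, 2 mm thick, without heat sink, in the row nearest the robot; to be left alone. Origin: centre of the underside.
- alcohol_bottle: Bystander: white dispenser bottle with a thin nozzle, 38 mm diameter, 95 mm high, in the row nearest the robot; to be left alone. Origin: centre of the underside.
- screwdriver: Bystander: black-handled screwdriver, 150 mm long, lying across in the row nearest the robot; to be left alone. Origin: near its middle, on the bench; x along the blade.
Things that resemble listed ones, but are neither listed nor needed, are in the scene too. What is shaped like the iron_stand but green or red is not meant.

How it is judged:
By the outcome, as a careful person would: the job done as asked, in the order asked, and still so for the second after the job is handed in, with the robot touching nothing.
It also fails if it takes over 115 s, if anything falls off the work surface, if the arm or the gripper's body presses on something with over 40 N, if the wrist force passes 120 N, or if a joint passes its speed limit or range.

## Working session

There is one attempt and no reset: what is moved stays moved. The work goes in short steps, Python scripts to look and compute and a tool call to move; the robot and the scene stay as the last step left them, time stands still between calls to the robot, and variables do not carry over. Pictures are saved under pics/ and viewed, about 12 in all and at most 16, crops included, and the job is handed in when it is done.

Besides the shell and the picture viewer there is one more tool, called after ">>>" as name([rows], argument=value, ...), one row to a line, values as JSON. carry_out: Moves the arm, as the interface text tells. Its arguments: {"type":"object","properties":{"moves":{"type":"array","items":{"type":"object","properties":{"dx":{"type":"number"},"dy":{"type":"number"},"dz":{"type":"number"},"twist":{"type":"number"}}}},"grip":{"type":"number"}},"required":["moves"]}

```bash
mkdir -p pics; cat > h.py <<'E'
from cell import *
import numpy as np, cv2
def snap(name, fn, save=True):
    p,d=read_camera(name); np.savez(''+fn+'.npz',p=p,d=d)
    if save: cv2.imwrite('pics/'+fn+'.png',p[:,:,::-1])
    return p,d
def cloud(d,name):
    c=camera_info(name); K=c['mtx']; R=np.array(c['R']); t=np.array(c['t'])
    v,u=np.mgrid[:d.shape[0],:d.shape[1]]
    P=np.stack([(u-K[0][2])/K[0][0]*d,(v-K[1][2])/K[1][1]*d,d],-1)
    W=(P-t)@R
    W[d==0]=np.nan
    return W
E
python3 - <<'E'
from h import *
for n in("top","scene"):
    p,d=snap(n,n+"0"); W=cloud(d,n)
    print(n,-np.array(camera_info(n)['R']).T@camera_info(n)['t'])
    for v in (20,210,400):
        for u in (20,280,540): print((u,v),W[v,u].round())
print(state())
E
```

```text
top [ 372.61840509   16.10159645 1430.20482169]
(20, 20) [1275. 1096. -748.]
(280, 20) [1258.  -20. -745.]
(540, 20) [ 943. -738.    5.]
(20, 210) [429. 725.  -1.]
(280, 210) [417.   1.  57.]
(540, 210) [ 409. -726.   -2.]
(20, 400) [-93. 722.   4.]
(280, 400) [-10.   9. 285.]
(540, 400) [ 127. -350.  708.]
scene [1001.31002109  245.97500821  951.13741584]
(20, 20) [  -20. -1245.    18.]
(280, 20) [269. -57. 462.]
(540, 20) [-596.  538.  111.]
(20, 210) [ 711. -530.  126.]
(280, 210) [416.   6.  33.]
(540, 210) [129. 638.   3.]
(20, 400) [1077. -754. -746.]
(280, 400) [840. 183.  31.]
(540, 400) [670. 623. 111.]
{'t': 0.1, 'joints': array([-1.38260792e+00,  4.91484049e-01,  1.55938953e+00, -7.88716523e-06,
        1.09167622e+00, -1.05610867e-01]), 'qvel': array([-0.00146644, -0.00163599,  0.0009885 , -0.00139045,  0.00119313,
       -0.00079946]), 'tau': array([ 1.64351539e-03, -6.13623834e+01, -2.58606201e+01,  6.93341601e-02,
        4.69962310e-02, -5.99231180e-05]), 'eef_pos': array([ 180.96827797, -598.00824504,  214.12929004]), 'tcp_rot': array([-3.14064010e+00, -9.39404596e-05,  2.93802872e-01]), 'ft_force': array([-0.13279491,  0.17506535,  0.57410644]), 'moment': array([0.01398234, 0.088729  , 0.00720194]), 'opening': 0.9996459221632943}
```

View pics/top0.png

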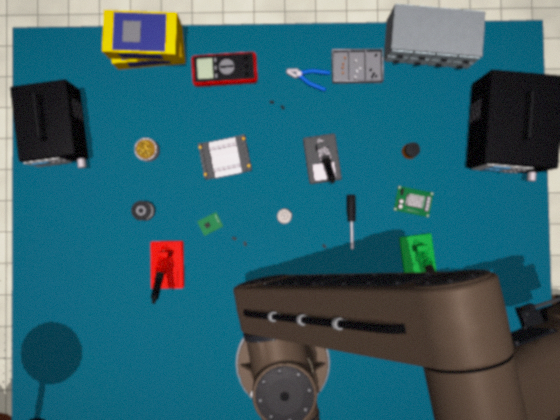

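View pics/scene0.png

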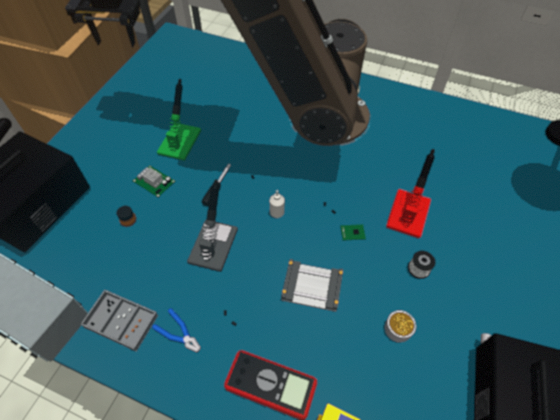

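The top view shows the holder (224,157), dark iron stand (322,158), amp board (414,200), reel (143,210), flux jar (411,150), tin (146,148), with bystanders at (209,223), (284,215) and (351,220). For the stand there are three candidates: dark (322,158), red (166,265) and green (418,253). The dark one fits, since red and green are excluded. I'll confirm that in one crop and measure.

```bash
python3 - <<'E'
from h import *
z=np.load('top0.npz');p,d=z['p'],z['d'];W=cloud(d,'top')
c=cv2.resize(p[120:260,110:450],None,fx=2.35,fy=2.35,interpolation=cv2.INTER_CUBIC);cv2.imwrite('pics/crop1.png',c[:,:,::-1])
bench=np.isfinite(W[...,2])&(abs(W[...,2])<8)
A=np.c_[W[bench][:,:2],np.ones(bench.sum())];k=np.linalg.lstsq(A,W[bench][:,2],rcond=None)[0];print('plane',k, 'bench std',(W[bench][:,2]-A@k).std())
# saturation/blue mask: bench is teal
hsv=cv2.cvtColor(p,cv2.COLOR_RGB2HSV);print('bench hsv',hsv[180,270])
for n,(u,v,r) in dict(holder=(224,157,32),stand=(322,158,32),amp=(414,200,24),reel=(143,210,16),tin=(146,148,18),flux=(411,150,14),bott=(284,215,14)).items():
    S=W[v-r:v+r,u-r:u+r];h=hsv[v-r:v+r,u-r:u+r].astype(int)
    zz=S[...,2]
    obj=(zz>9)
    pts=S[obj];hi=np.nanpercentile(pts[:,2],95)
    t=pts[pts[:,2]>hi-8]
    (cx,cy),rad=cv2.minEnclosingCircle(t[:,:2].astype(np.float32))
    print(n,len(pts),'maxz',hi.round(1),'bbox c',((pts.min(0)+pts.max(0))/2).round(1),'size',(pts.max(0)-pts.min(0)).round(1),'topcirc',round(cx,1),round(cy,1),round(rad,1),'rect',cv2.minAreaRect(pts[:,:2].astype(np.float32)), 'toprect',cv2.minAreaRect(t[:,:2].astype(np.float32)))
E
```

```text
plane [-6.71200847e-04 -1.69996360e-04  8.11169761e-01] bench std 2.9640186089699796
bench hsv [ 97 223 136]
holder 1217 maxz 28.4 bbox c [575.4 159.8  21.8] size [144.1 158.2  25.6] topcirc 568.6 151.9 80.1 rect ((575.2676391601562, 160.035400390625), (159.78761291503906, 142.08297729492188), 89.14755249023438) toprect ((568.6654663085938, 152.08346557617188), (98.74215698242188, 129.75733947753906), 10.47886848449707)
stand 1489 maxz 153.3 bbox c [ 562.2 -112.8   92.8] size [164.  164.7 167.5] topcirc 499.1 -125.9 19.1 rect ((555.907958984375, -120.40933990478516), (159.4130096435547, 167.72744750976562), 6.203723430633545) toprect ((499.0277099609375, -125.64715576171875), (38.262821197509766, 19.41130828857422), 8.362070083618164)
amp 279 maxz 33.2 bbox c [ 439.7 -374.4   22.9] size [119.9 116.4  27.7] topcirc 439.4 -369.4 25.7 rect ((453.43377685546875, -381.2539978027344), (106.57628631591797, 113.32164001464844), 65.43482971191406) toprect ((439.6838073730469, -369.9209899902344), (44.65355682373047, 30.11552619934082), 78.13224029541016)
reel 354 maxz 50.7 bbox c [424.1 373.2
[... 494 characters left out ...]
5.86376953125), (59.548805236816406, 58.021514892578125), 44.67325973510742)
flux 232 maxz 46.0 bbox c [ 572.9 -369.1   29.8] size [53.1 59.4 41.2] topcirc 578.4 -361.7 20.6 rect ((574.8887939453125, -372.186767578125), (66.53933715820312, 40.58388900756836), 74.37409210205078) toprect ((579.2736206054688, -361.1755065917969), (38.562965393066406, 37.75726318359375), 57.744998931884766)
bott 156 maxz 78.0 bbox c [399.5 -18.8  54.1] size [40.6 55.3 90.2] topcirc 401.8 -7.4 8.4 rect ((400.9324951171875, -19.761871337890625), (58.659156799316406, 35.85679626464844), 82.32368469238281) toprect ((402.8482666015625, -8.773594856262207), (15.399092674255371, 12.924283027648926), 62.624542236328125)
```

View pics/crop1.png

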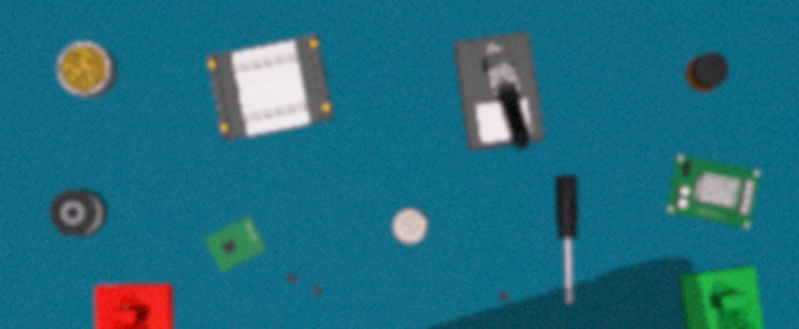

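The crop confirms the dark grey stand with the iron at crop (500,90), the white-plated holder at (270,88), the only green board with a heat sink at (714,190), the amber jar with black cap at (708,70), the reel at (78,213) and the brass-filled tin at (85,70). Next I'll measure the outlines of stand, board and holder more closely.

```bash
cat >> h.py <<'E'
def ray(uv,name,z):
    c=camera_info(name);K=np.array(c['mtx']);R=np.array(c['R']);t=np.array(c['t'])
    uv=np.asarray(uv,float).reshape(-1,2);dv=np.c_[uv,np.ones(len(uv))]@np.linalg.inv(K).T@R;o=-R.T@t
    return (o+dv*((z-o[2])/dv[:,2])[:,None])[:,:2]
def rect(uvmask,name,z):
    n,l,s,_=cv2.connectedComponentsWithStats(uvmask.astype(np.uint8));k=1+s[1:,4].argmax()
    v,u=np.nonzero(l==k); return cv2.minAreaRect(ray(np.c_[u,v],name,z).astype(np.float32))
def go(x,y,z,psi):
    """tool-frame shift (m) and twist (deg) from the present pose to a world TCP target, yaw psi deg"""
    from scipy.spatial.transform import Rotation as Ro
    s=state();R=Ro.from_euler('xyz',s['tcp_rot']);d=R.inv().apply(np.array([x,y,z])-s['eef_pos'])/1000
    tw=(np.degrees(s['tcp_rot'][2])-psi+180)%360-180
    print('dx %.3f dy %.3f dz %.3f twist %.1f'%(*d,tw),'| now',s['eef_pos'].round(1),'op',s['opening'].__round__(3))
E
python3 - <<'E'
from h import *
z=np.load('top0.npz');p,d=z['p'],z['d']
hsv=cv2.cvtColor(p,cv2.COLOR_RGB2HSV).astype(int)
def win(m,u,v,r):
    o=np.zeros_like(m);o[v-r:v+r,u-r:u+r]=m[v-r:v+r,u-r:u+r];return o
low=hsv[...,1]<150
print('holder z22',rect(win(low,224,157,32),'top',22))
print('stand z14',rect(win(low,322,158,34),'top',14))
green=((hsv[...,0]<85)|(hsv[...,1]<110))
print('amp z2',rect(win(green,414,200,26),'top',4))
W=cloud(d,'top')
for n,(u,v,r,h) in dict(reel=(143,210,16,46),tin=(146,148,18,36),flux=(411,150,14,42)).items():
    S=W[v-r:v+r,u-r:u+r];print(n,'median top z',np.nanmedian(S[S[...,2]>h-10][:,2]).round(1))
go(440,-370,150,78)
E
```

```text
holder z22 ((565.9075317382812, 150.84963989257812), (107.27560424804688, 138.2732391357422), 10.901273727416992)
stand z14 ((559.757568359375, -117.99375915527344), (132.81588745117188, 91.99542999267578), 7.493846893310547)
amp z2 ((438.7921447753906, -371.1077575683594), (99.73457336425781, 71.10990905761719), 77.50227355957031)
reel median top z 46.4
tin median top z 35.7
flux median top z 42.4
dx 0.314 dy -0.143 dz 0.064 twist -61.2 | now [ 181.  -598.   214.1] op 1.0
```

>>> carry_out([
  {"dx": 0.06, "dy": -0.028, "dz": 0, "twist": -8},
  {"dx": 0.12, "dy": -0.057, "dz": 0, "twist": -16},
  {"dx": 0.18, "dy": -0.085, "dz": 0, "twist": -24},
  {"dx": 0.25, "dy": -0.114, "dz": 0, "twist": -32},
  {"dx": 0.314, "dy": -0.143, "dz": 0, "twist": -40},
], grip=0.08)

```text
t: 0.6
eef_pos: [369.3, -431.0, 214.5]
tcp_rot: [-3.141, -0.0, 0.997]
ft_force: [-0.0, -0.7, -0.0]
opening: 0.843
```

```bash
python3 -c "
from h import *
print(state()['tcp_rot']);go(439.3,-370.5,60,77.8)"
```

```text
[-3.14134171e+00 -7.65527135e-05  9.97376760e-01]
dx 0.089 dy 0.026 dz 0.155 twist -20.7 | now [ 369.3 -431.   214.5] op 0.843
```

>>> carry_out([
  {"dx": 0.04, "dy": 0.012, "dz": 0.02, "twist": -8},
  {"dx": 0.089, "dy": 0.026, "dz": 0.05, "twist": -16},
  {"dx": 0.089, "dy": 0.026, "dz": 0.09, "twist": -20.7},
  {"dx": 0.089, "dy": 0.026, "dz": 0.12, "twist": -20.7},
  {"dx": 0.089, "dy": 0.026, "dz": 0.12, "twist": -20.7},
])

```text
t: 1.1
eef_pos: [437.6, -370.4, 91.1]
tcp_rot: [-3.136, -0.004, 1.354]
ft_force: [-0.4, -0.4, 0.1]
opening: 0.837
```

```bash
python3 -c "
from h import *
go(439.3,-370.5,7,77.8)
snap('scene','s1')"
```

```text
dx -0.000 dy 0.002 dz 0.084 twist -0.2 | now [ 437.6 -370.4   91.1] op 0.837
```

>>> carry_out([
  {"dx": 0, "dy": 0.001, "dz": 0.03},
  {"dx": 0, "dy": 0.001, "dz": 0.055},
  {"dx": 0, "dy": 0.001, "dz": 0.07},
  {"dx": 0, "dy": 0.001, "dz": 0.077},
  {"dx": 0, "dy": 0.001, "dz": 0.077},
])

```text
schema error: expected keys dx, dy, dz, twist
```

```bash
python3 -c "
from h import *
go(439.3,-370.5,7,77.8);print(state()['ft_force'])
p,d=snap('scene','s2',False);cv2.imwrite('pics/s2.png',cv2.resize(p[110:250,70:260],None,fx=4,fy=4)[:,:,::-1])"
```

```text
dx 0.001 dy 0.001 dz 0.086 twist -0.3 | now [ 438.2 -371.7   93.5] op 0.841
[-0.88706233  0.22633665  0.12881336]
```

View pics/s2.png

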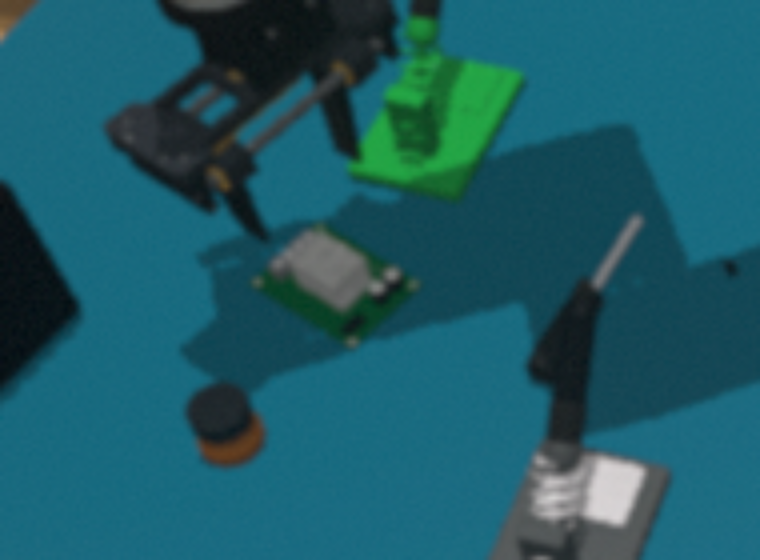

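The move was refused because every row needs all four keys. The picture shows the jaws above the board's heat sink (crop (325,265)), with the green stand close to the rear finger, so I'll check its height there first.

```bash
python3 -c "
from h import *
W=cloud(np.load('top0.npz')['d'],'top').reshape(-1,3)
m=(W[:,0]>270)&(W[:,0]<400)&(abs(W[:,1]+370)<80)&(W[:,2]>9)
for a in range(270,400,10):
    q=W[m&(W[:,0]>=a)&(W[:,0]<a+10)]; print(a,len(q),q[:,2].max().round() if len(q) else '',q[q[:,2].argmax()].round() if len(q) else '')
"
```

```text
270 125 111.0 [ 274. -379.  111.]
280 131 101.0 [ 284. -382.  101.]
290 114 93.0 [ 291. -377.   93.]
300 116 78.0 [ 301. -368.   78.]
310 126 73.0 [ 314. -378.   73.]
320 113 69.0 [ 321. -384.   69.]
330 123 32.0 [ 334. -371.   32.]
340 71 22.0 [ 342. -339.   22.]
350 1 9.0 [ 357. -428.    9.]
360 1 9.0 [ 370. -345.    9.]
370 2 10.0 [ 380. -406.   10.]
380 0  
390 0
```

>>> carry_out([
  {"dx": 0.001, "dy": 0.001, "dz": 0.03, "twist": 0},
  {"dx": 0.001, "dy": 0.001, "dz": 0.055, "twist": 0},
  {"dx": 0.001, "dy": 0.001, "dz": 0.075, "twist": 0},
  {"dx": 0.001, "dy": 0.001, "dz": 0.086, "twist": 0},
  {"dx": 0.001, "dy": 0.001, "dz": 0.086, "twist": 0},
])

```text
t: 1.7
eef_pos: [439.8, -372.0, 8.9]
tcp_rot: [3.141, 0.0, 1.352]
ft_force: [0.3, 0.3, 0.7]
opening: 0.841
```

>>> carry_out([
  {"dx": 0, "dy": 0, "dz": 0, "twist": 0},
  {"dx": 0, "dy": 0, "dz": 0, "twist": 0},
  {"dx": 0, "dy": 0, "dz": 0, "twist": 0},
  {"dx": 0, "dy": 0, "dz": 0, "twist": 0},
  {"dx": 0, "dy": 0, "dz": 0, "twist": 0},
], grip=0.0)

```text
t: 2.2
eef_pos: [439.9, -371.6, 9.0]
tcp_rot: [3.141, 0.0, 1.353]
ft_force: [0.5, -0.7, 0.4]
opening: 0.475
```

```bash
python3 -c "
from h import *
print(state()['ft_force'],state()['tcp_rot']);go(568.3,151.7,250,100.6)"
```

```text
[ 0.47465207 -0.74612591  0.37685175] [3.14117368e+00 3.63677388e-04 1.35324550e+00]
dx 0.539 dy 0.012 dz -0.241 twist -23.1 | now [ 439.9 -371.6    9. ] op 0.475
```

>>> carry_out([
  {"dx": 0, "dy": 0, "dz": 0, "twist": 0},
  {"dx": 0, "dy": 0, "dz": 0, "twist": 0},
  {"dx": 0, "dy": 0, "dz": 0, "twist": 0},
  {"dx": 0, "dy": 0, "dz": 0, "twist": 0},
  {"dx": 0, "dy": 0, "dz": 0, "twist": 0},
])

```text
t: 2.7
eef_pos: [439.9, -371.5, 8.7]
tcp_rot: [3.142, 0.0, 1.353]
ft_force: [0.1, 0.4, 1.5]
opening: 0.315
```

>>> carry_out([
  {"dx": 0, "dy": 0, "dz": -0.01, "twist": 0},
  {"dx": 0, "dy": 0, "dz": -0.04, "twist": 0},
  {"dx": 0, "dy": 0, "dz": -0.09, "twist": 0},
  {"dx": 0, "dy": 0, "dz": -0.13, "twist": 0},
  {"dx": 0, "dy": 0, "dz": -0.17, "twist": 0},
])

```text
t: 3.2
eef_pos: [439.6, -371.3, 181.1]
tcp_rot: [3.141, 0.0, 1.353]
ft_force: [0.8, -0.0, -0.7]
opening: 0.31
```

>>> carry_out([
  {"dx": 0, "dy": 0, "dz": -0.04, "twist": 0},
  {"dx": 0.02, "dy": 0, "dz": -0.07, "twist": -2},
  {"dx": 0.05, "dy": 0, "dz": -0.07, "twist": -6},
  {"dx": 0.09, "dy": 0, "dz": -0.07, "twist": -12},
  {"dx": 0.13, "dy": 0, "dz": -0.07, "twist": -17},
])

```text
t: 3.7
eef_pos: [467.6, -243.3, 249.4]
tcp_rot: [3.141, 0.0, 1.653]
ft_force: [-0.3, 0.6, -0.7]
opening: 0.315
```

```bash
python3 -c "
from h import *
print(state()['ft_force'],state()['tcp_rot']);go(568.3,151.7,250,100.6)"
```

```text
[-0.27625487  0.62088164 -0.69193957] [3.14110161e+00 4.37954030e-04 1.65303261e+00]
dx 0.385 dy 0.133 dz -0.001 twist -5.9 | now [ 467.6 -243.3  249.4] op 0.315
```

>>> carry_out([
  {"dx": 0.045, "dy": 0.015, "dz": 0, "twist": -3},
  {"dx": 0.09, "dy": 0.031, "dz": 0, "twist": -5.9},
  {"dx": 0.135, "dy": 0.047, "dz": 0, "twist": -5.9},
  {"dx": 0.18, "dy": 0.062, "dz": 0, "twist": -5.9},
  {"dx": 0.22, "dy": 0.076, "dz": 0, "twist": -5.9},
])

```text
t: 4.2
eef_pos: [526.1, -17.0, 249.3]
tcp_rot: [3.141, 0.0, 1.753]
ft_force: [0.4, -0.1, -1.0]
opening: 0.315
```

```bash
python3 -c "
from h import *
go(568.3,151.7,250,100.6)"
```

```text
dx 0.158 dy 0.072 dz -0.001 twist -0.1 | now [526.1 -17.  249.3] op 0.315
```

>>> carry_out([
  {"dx": 0.04, "dy": 0.018, "dz": 0.01, "twist": 0},
  {"dx": 0.085, "dy": 0.038, "dz": 0.03, "twist": 0},
  {"dx": 0.125, "dy": 0.057, "dz": 0.07, "twist": 0},
  {"dx": 0.158, "dy": 0.072, "dz": 0.11, "twist": 0},
  {"dx": 0.158, "dy": 0.072, "dz": 0.15, "twist": 0},
])

```text
t: 4.7
eef_pos: [569.4, 151.6, 102.2]
tcp_rot: [3.137, -0.0, 1.755]
ft_force: [0.9, -0.4, -2.1]
opening: 0.31
```

>>> carry_out([
  {"dx": 0, "dy": 0, "dz": 0.02, "twist": 0},
  {"dx": 0, "dy": 0, "dz": 0.035, "twist": 0},
  {"dx": 0, "dy": 0, "dz": 0.045, "twist": 0},
  {"dx": 0, "dy": 0, "dz": 0.045, "twist": 0},
  {"dx": 0, "dy": 0, "dz": 0.045, "twist": 0},
])

```text
t: 5.2
eef_pos: [568.6, 148.4, 57.6]
tcp_rot: [3.141, 0.0, 1.753]
ft_force: [0.1, -1.0, -1.7]
opening: 0.313
```

```bash
python3 -c "
from h import *
go(568.3,151.7,28,100.6)
p,d=snap('scene','s3',False);cv2.imwrite('pics/s3.png',cv2.resize(p[210:340,230:390],None,fx=4.5,fy=4.5)[:,:,::-1])"
```

```text
dx 0.003 dy 0.000 dz 0.030 twist -0.2 | now [568.6 148.4  57.6] op 0.313
```

View pics/s3.png

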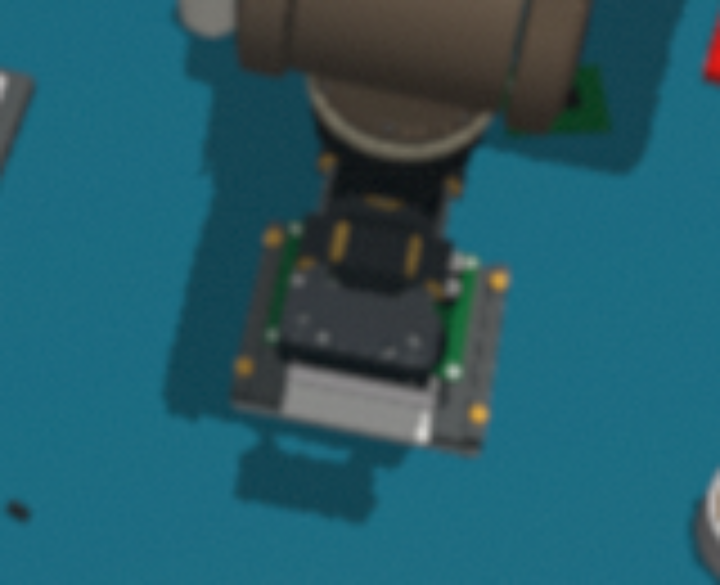

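The board hovers in line with the holder (crop (370,310)). I'll move it about 3 mm towards +y and lower it.

>>> carry_out([
  {"dx": 0.003, "dy": 0, "dz": 0, "twist": 0},
  {"dx": 0.003, "dy": 0, "dz": 0.01, "twist": 0},
  {"dx": 0.003, "dy": 0, "dz": 0.02, "twist": 0},
  {"dx": 0.003, "dy": 0, "dz": 0.026, "twist": 0},
  {"dx": 0.003, "dy": 0, "dz": 0.028, "twist": 0},
])

```text
t: 5.75
eef_pos: [567.3, 151.3, 27.6]
tcp_rot: [-3.14, 0.0, 1.753]
ft_force: [-0.3, -0.2, -0.0]
opening: 0.309
```

>>> carry_out([
  {"dx": 0, "dy": 0, "dz": 0.001, "twist": 0},
  {"dx": 0, "dy": 0, "dz": 0.001, "twist": 0},
  {"dx": 0, "dy": 0, "dz": 0.002, "twist": 0},
  {"dx": 0, "dy": 0, "dz": 0.002, "twist": 0},
])

```text
t: 6.15
eef_pos: [567.8, 151.4, 26.9]
tcp_rot: [3.141, 0.0, 1.753]
ft_force: [0.4, 0.2, -1.6]
opening: 0.312
```

```bash
python3 -c "
from h import *
go(568.3,151.7,27,100.6);print(state()['ft_force'])"
```

```text
dx 0.000 dy 0.001 dz -0.000 twist -0.2 | now [567.8 151.4  26.9] op 0.312
[ 0.36792387  0.15430746 -1.57299937]
```

>>> carry_out([
  {"dx": 0, "dy": 0.0005, "dz": 0.001, "twist": 0},
  {"dx": 0, "dy": 0.0005, "dz": 0.001, "twist": 0},
  {"dx": 0, "dy": 0.0005, "dz": 0.001, "twist": 0},
])

```text
t: 6.45
eef_pos: [568.0, 151.5, 26.7]
tcp_rot: [-3.142, 0.0, 1.753]
ft_force: [-3.4, -1.4, 9.6]
opening: 0.313
```

>>> carry_out([
  {"dx": 0, "dy": 0, "dz": 0, "twist": 0},
  {"dx": 0, "dy": 0, "dz": 0, "twist": 0},
  {"dx": 0, "dy": 0, "dz": 0, "twist": 0},
  {"dx": 0, "dy": 0, "dz": 0, "twist": 0},
  {"dx": 0, "dy": 0, "dz": 0, "twist": 0},
], grip=0.05)

```text
t: 6.95
eef_pos: [568.3, 151.6, 25.7]
tcp_rot: [-3.142, 0.0, 1.753]
ft_force: [-0.6, -0.2, -0.1]
opening: 0.522
```

>>> carry_out([
  {"dx": 0, "dy": 0, "dz": -0.01, "twist": 0},
  {"dx": 0, "dy": 0, "dz": -0.04, "twist": 0},
  {"dx": 0, "dy": 0, "dz": -0.08, "twist": 0},
  {"dx": 0, "dy": 0, "dz": -0.12, "twist": 0},
  {"dx": 0, "dy": 0, "dz": -0.16, "twist": 0},
])

```text
t: 7.45
eef_pos: [568.0, 151.5, 188.1]
tcp_rot: [3.141, 0.0, 1.753]
ft_force: [1.2, 0.4, 0.9]
opening: 0.527
```

```bash
python3 -c "
from h import *
go(423.8,376.5,120,100.6)"
```

```text
dx 0.247 dy -0.101 dz 0.068 twist -0.2 | now [568.  151.5 188.1] op 0.527
```

>>> carry_out([
  {"dx": 0.045, "dy": -0.018, "dz": 0, "twist": 0},
  {"dx": 0.09, "dy": -0.037, "dz": 0, "twist": 0},
  {"dx": 0.135, "dy": -0.055, "dz": 0, "twist": 0},
  {"dx": 0.18, "dy": -0.074, "dz": 0, "twist": 0},
  {"dx": 0.22, "dy": -0.09, "dz": 0, "twist": 0},
], grip=0.085)

```text
t: 7.95
eef_pos: [438.3, 353.2, 186.7]
tcp_rot: [3.141, -0.0, 1.753]
ft_force: [0.8, -0.0, 0.3]
opening: 0.87
```

```bash
python3 -c "
from h import *
go(423.8,376.5,80,100.6)
n='top';p,d=snap(n,'t1',False);cv2.imwrite('pics/t1.png',cv2.resize(p[110:260,110:260],None,fx=4,fy=4)[:,:,::-1])
W=cloud(d,n);S=W[115:200,180:270].reshape(-1,3);q=S[(S[:,2]>38)&(S[:,2]<70)];print(len(q),cv2.minAreaRect(q[:,:2].astype(np.float32)),np.median(q[:,2]))
hsv=cv2.cvtColor(p,cv2.COLOR_RGB2HSV).astype(int);g=(hsv[...,0]>50)&(hsv[...,0]<85)&(hsv[...,1]>80);o=np.zeros_like(g);o[125:195,190:260]=g[125:195,190:260];print(o.sum())
v,u=np.nonzero(o);print(cv2.minAreaRect(ray(np.c_[u,v],n,20).astype(np.float32)))
"
```

```text
dx 0.026 dy -0.010 dz 0.107 twist -0.2 | now [438.3 353.2 186.7] op 0.87
136 ((563.5017700195312, 161.10397338867188), (33.07585144042969, 65.34248352050781), 16.2739200592041) 47.05097242362229
469
((565.061767578125, 152.08575439453125), (65.69591522216797, 100.58207702636719), 10.951325416564941)
```

View pics/t1.png

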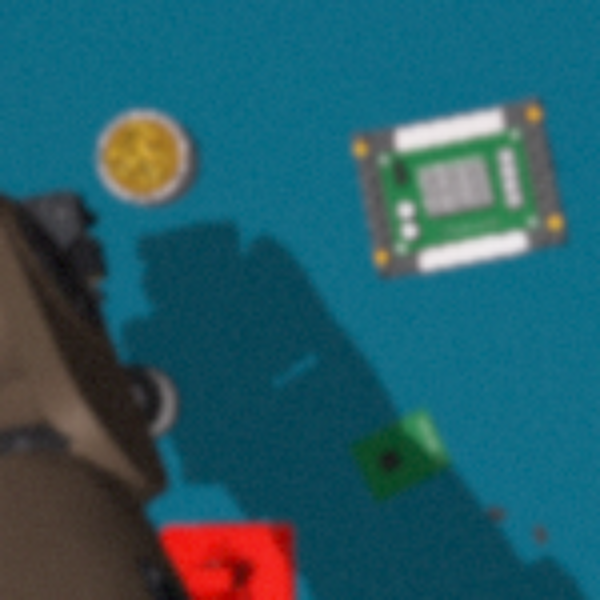

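The board sits between the jaws, roughly centred (crop (458,188)). I'll check its offset numerically from the screw heads and carry on to the reel.

```bash
python3 - <<'E'
from h import *
z=np.load('t1.npz');p,d=z['p'],z['d'];n='top'
hsv=cv2.cvtColor(p,cv2.COLOR_RGB2HSV).astype(int)
def win(m):
    o=np.zeros_like(m);o[125:190,190:258]=m[125:190,190:258];return o.astype(np.uint8)
brass=win((hsv[...,0]>10)&(hsv[...,0]<28)&(hsv[...,1]>90))
k,l,s,c=cv2.connectedComponentsWithStats(brass);big=[i for i in range(1,k) if s[i,4]>=6];print([(s[i,4],c[i].round(1)) for i in big])
W=ray([c[i] for i in big],n,29);print('screws',W.round(1).tolist(),W.mean(0))
# board outline: closed green region
g=win((hsv[...,0]>45)&(hsv[...,0]<88)&(hsv[...,1]>60));g=cv2.morphologyEx(g,cv2.MORPH_CLOSE,np.ones((3,3)))
v,u=np.nonzero(g);r=cv2.minAreaRect(ray(np.c_[u,v],n,20).astype(np.float32));print('board',r)
for zz,nm in((20,'b'),):
    a=np.radians(10.7);P=ray(np.c_[u,v],n,zz)@np.array([[np.cos(a),-np.sin(a)],[np.sin(a),np.cos(a)]])
    S=W.mean(0)@np.array([[np.cos(a),-np.sin(a)],[np.sin(a),np.cos(a)]]);print('rel extents x,y',np.percentile(P-S,[1,99],axis=0).round(1))
E
```

```text
[(np.int32(11), array([242.8, 138.2])), (np.int32(11), array([200.1, 146.6])), (np.int32(13), array([248.4, 165.4])), (np.int32(11), array([205.2, 173.8]))]
screws [[616.5, 99.4], [594.8, 216.8], [541.4, 85.1], [519.9, 203.6]] [568.15437988 151.21011023]
board ((565.99462890625, 152.03521728515625), (68.94507598876953, 102.13871002197266), 10.697014808654785)
rel extents x,y [[-35.  -49. ]
 [ 30.5  51.7]]
```

>>> carry_out([
  {"dx": 0.026, "dy": -0.01, "dz": 0.03, "twist": 0},
  {"dx": 0.026, "dy": -0.01, "dz": 0.06, "twist": 0},
  {"dx": 0.026, "dy": -0.01, "dz": 0.09, "twist": 0},
  {"dx": 0.026, "dy": -0.01, "dz": 0.107, "twist": 0},
  {"dx": 0.026, "dy": -0.01, "dz": 0.107, "twist": 0},
])

```text
t: 8.5
eef_pos: [424.5, 374.8, 77.3]
tcp_rot: [-3.138, 0.002, 1.753]
ft_force: [-0.9, 0.5, 0.1]
opening: 0.892
```

```bash
python3 -c "
from h import *
go(423.8,376.5,9,100.6)"
```

```text
dx 0.002 dy -0.000 dz 0.068 twist -0.2 | now [424.5 374.8  77.3] op 0.892
```

>>> carry_out([
  {"dx": 0.001, "dy": 0, "dz": 0.02, "twist": 0},
  {"dx": 0.001, "dy": 0, "dz": 0.04, "twist": 0},
  {"dx": 0.001, "dy": 0, "dz": 0.057, "twist": 0},
  {"dx": 0.001, "dy": 0, "dz": 0.068, "twist": 0},
  {"dx": 0.001, "dy": 0, "dz": 0.068, "twist": 0},
])

```text
t: 9.0
eef_pos: [425.2, 376.2, 10.6]
tcp_rot: [-3.141, 0.0, 1.753]
ft_force: [-0.6, -0.9, 0.2]
opening: 0.898
```

>>> carry_out([
  {"dx": 0, "dy": 0, "dz": 0, "twist": 0},
  {"dx": 0, "dy": 0, "dz": 0, "twist": 0},
  {"dx": 0, "dy": 0, "dz": 0, "twist": 0},
  {"dx": 0, "dy": 0, "dz": 0, "twist": 0},
  {"dx": 0, "dy": 0, "dz": 0, "twist": 0},
], grip=0.0)

```text
t: 9.5
eef_pos: [425.3, 376.4, 11.1]
tcp_rot: [3.141, -0.0, 1.753]
ft_force: [-0.7, -0.3, 3.6]
opening: 0.567
```

>>> carry_out([
  {"dx": 0, "dy": 0, "dz": 0, "twist": 0},
  {"dx": 0, "dy": 0, "dz": 0, "twist": 0},
  {"dx": 0, "dy": 0, "dz": 0, "twist": 0},
])

```text
t: 9.8
eef_pos: [425.3, 376.4, 11.2]
tcp_rot: [3.141, -0.0, 1.753]
ft_force: [-0.8, -0.5, 5.0]
opening: 0.564
```

```bash
python3 -c "
from h import *
a=np.radians(10.6);x=np.array([np.cos(a),np.sin(a)]);y=np.array([-x[1],x[0]]);c=np.array([568.2,151.4])
R=c+x*(50+25+27);J=c-y*(65+25+22);a=np.radians(7.5);T=np.array([559.8,-118.])-np.array([-np.sin(a),np.cos(a)])*(45+25+30)
print('reel',R,'jar',J,'tin',T)
go(*R,130,100.6)"
```

```text
reel [668.45940561 170.16303776] jar [588.80255127  41.3112409 ] tin [ 572.85261922 -217.14448614]
dx -0.247 dy 0.202 dz -0.119 twist -0.2 | now [425.3 376.4  11.2] op 0.564
```

>>> carry_out([
  {"dx": 0, "dy": 0, "dz": -0.01, "twist": 0},
  {"dx": 0, "dy": 0, "dz": -0.04, "twist": 0},
  {"dx": -0.01, "dy": 0.01, "dz": -0.08, "twist": 0},
  {"dx": -0.03, "dy": 0.025, "dz": -0.11, "twist": 0},
  {"dx": -0.06, "dy": 0.05, "dz": -0.12, "twist": 0},
])

```text
t: 10.3
eef_pos: [485.6, 327.1, 134.5]
tcp_rot: [3.138, -0.001, 1.755]
ft_force: [0.8, 0.1, -2.7]
opening: 0.566
```

>>> carry_out([
  {"dx": -0.035, "dy": 0.028, "dz": 0, "twist": 0},
  {"dx": -0.07, "dy": 0.056, "dz": 0, "twist": 0},
  {"dx": -0.105, "dy": 0.085, "dz": 0, "twist": 0},
  {"dx": -0.14, "dy": 0.113, "dz": 0, "twist": 0},
  {"dx": -0.17, "dy": 0.139, "dz": 0, "twist": 0},
])

```text
t: 10.8
eef_pos: [653.9, 182.5, 131.1]
tcp_rot: [-3.141, 0.0, 1.752]
ft_force: [-0.2, 0.8, -2.0]
opening: 0.563
```

```bash
python3 -c "
from h import *
go(668.5,170.2,12,100.6)"
```

```text
dx -0.015 dy 0.012 dz 0.119 twist -0.2 | now [653.9 182.5 131.1] op 0.563
```

>>> carry_out([
  {"dx": -0.015, "dy": 0.012, "dz": 0.02, "twist": 0},
  {"dx": -0.015, "dy": 0.012, "dz": 0.05, "twist": 0},
  {"dx": -0.015, "dy": 0.012, "dz": 0.08, "twist": 0},
  {"dx": -0.015, "dy": 0.012, "dz": 0.1, "twist": 0},
  {"dx": -0.015, "dy": 0.012, "dz": 0.11, "twist": 0},
])

```text
t: 11.3
eef_pos: [666.3, 171.5, 18.9]
tcp_rot: [-3.139, 0.0, 1.753]
ft_force: [-0.5, 0.2, -2.1]
opening: 0.561
```

>>> carry_out([
  {"dx": 0, "dy": 0, "dz": 0.003, "twist": 0},
  {"dx": 0, "dy": 0, "dz": 0.006, "twist": 0},
  {"dx": 0, "dy": 0, "dz": 0.008, "twist": 0},
  {"dx": 0, "dy": 0, "dz": 0.008, "twist": 0},
])

```text
t: 11.7
eef_pos: [667.5, 171.9, 13.5]
tcp_rot: [3.141, 0.0, 1.753]
ft_force: [-0.5, 0.4, -2.3]
opening: 0.564
```

```bash
python3 -c "
from h import *
go(668.5,170.2,11.2,100.6);print(state()['ft_force'])"
```

```text
dx -0.002 dy 0.001 dz 0.002 twist -0.2 | now [667.5 171.9  13.5] op 0.564
[-0.50505756  0.40872771 -2.2795361 ]
```

>>> carry_out([
  {"dx": -0.0015, "dy": 0.001, "dz": 0.0, "twist": 0},
  {"dx": -0.0015, "dy": 0.001, "dz": 0.001, "twist": 0},
  {"dx": -0.0015, "dy": 0.001, "dz": 0.0025, "twist": 0},
  {"dx": -0.0015, "dy": 0.001, "dz": 0.0025, "twist": 0},
])

```text
t: 12.1
eef_pos: [668.7, 170.4, 11.2]
tcp_rot: [3.141, 0.0, 1.753]
ft_force: [-1.6, -0.4, 5.2]
opening: 0.563
```

>>> carry_out([
  {"dx": 0, "dy": 0, "dz": 0, "twist": 0},
  {"dx": 0, "dy": 0, "dz": 0, "twist": 0},
  {"dx": 0, "dy": 0, "dz": 0, "twist": 0},
  {"dx": 0, "dy": 0, "dz": 0, "twist": 0},
  {"dx": 0, "dy": 0, "dz": 0, "twist": 0},
], grip=0.064)

```text
t: 12.6
eef_pos: [668.5, 170.5, 10.2]
tcp_rot: [-3.141, 0.0, 1.753]
ft_force: [-0.3, -0.6, -0.7]
opening: 0.671
```

>>> carry_out([
  {"dx": 0, "dy": 0, "dz": -0.01, "twist": 0},
  {"dx": 0, "dy": 0, "dz": -0.04, "twist": 0},
  {"dx": 0, "dy": 0, "dz": -0.09, "twist": 0},
  {"dx": 0, "dy": 0, "dz": -0.14, "twist": 0},
  {"dx": 0, "dy": 0, "dz": -0.19, "twist": 0},
])

```text
t: 13.1
eef_pos: [668.1, 170.4, 203.1]
tcp_rot: [3.141, 0.0, 1.753]
ft_force: [-0.0, -0.1, 0.2]
opening: 0.67
```

```bash
python3 -c "
from h import *
go(578.6,-361.5,220,90)"
```

```text
dx -0.507 dy -0.184 dz -0.017 twist 10.4 | now [668.1 170.4 203.1] op 0.67
```

>>> carry_out([
  {"dx": -0.046, "dy": -0.017, "dz": -0.008, "twist": 0},
  {"dx": -0.092, "dy": -0.034, "dz": -0.017, "twist": 0},
  {"dx": -0.138, "dy": -0.05, "dz": -0.025, "twist": 0},
  {"dx": -0.184, "dy": -0.067, "dz": -0.025, "twist": 0},
  {"dx": -0.23, "dy": -0.084, "dz": -0.025, "twist": 0},
], grip=0.075)

```text
t: 13.6
eef_pos: [626.9, -72.7, 226.6]
tcp_rot: [3.14, 0.001, 1.753]
ft_force: [0.5, -0.2, -0.1]
opening: 0.79
```

>>> carry_out([
  {"dx": -0.046, "dy": -0.017, "dz": 0, "twist": 0},
  {"dx": -0.092, "dy": -0.034, "dz": 0, "twist": 0},
  {"dx": -0.138, "dy": -0.05, "dz": 0, "twist": 0},
  {"dx": -0.184, "dy": -0.067, "dz": 0, "twist": 0},
  {"dx": -0.23, "dy": -0.084, "dz": 0, "twist": 0},
])

```text
t: 14.1
eef_pos: [585.9, -314.2, 226.3]
tcp_rot: [3.141, 0.001, 1.753]
ft_force: [1.1, 0.2, -0.0]
opening: 0.79
```

```bash
python3 -c "
from h import *
go(578.8,-361.5,60,100.6)"
```

```text
dx -0.045 dy -0.016 dz 0.166 twist -0.2 | now [ 585.9 -314.2  226.3] op 0.79
```

>>> carry_out([
  {"dx": -0.025, "dy": -0.009, "dz": 0.02, "twist": 0},
  {"dx": -0.045, "dy": -0.016, "dz": 0.055, "twist": 0},
  {"dx": -0.045, "dy": -0.016, "dz": 0.095, "twist": 0},
  {"dx": -0.045, "dy": -0.016, "dz": 0.135, "twist": 0},
  {"dx": -0.045, "dy": -0.016, "dz": 0.16, "twist": 0},
])

```text
t: 14.6
eef_pos: [578.0, -359.2, 63.1]
tcp_rot: [-3.14, -0.002, 1.752]
ft_force: [-1.0, 1.4, 0.1]
opening: 0.788
```

```bash
python3 -c "
from h import *
go(578.8,-361.5,9,100.6)
p,d=snap('scene','s4',False);cv2.imwrite('pics/s4.png',cv2.resize(p[120:360,70:390],None,fx=2.4,fy=2.4)[:,:,::-1])"
```

```text
dx -0.002 dy 0.000 dz 0.054 twist -0.2 | now [ 578.  -359.2   63.1] op 0.788
```

View pics/s4.png

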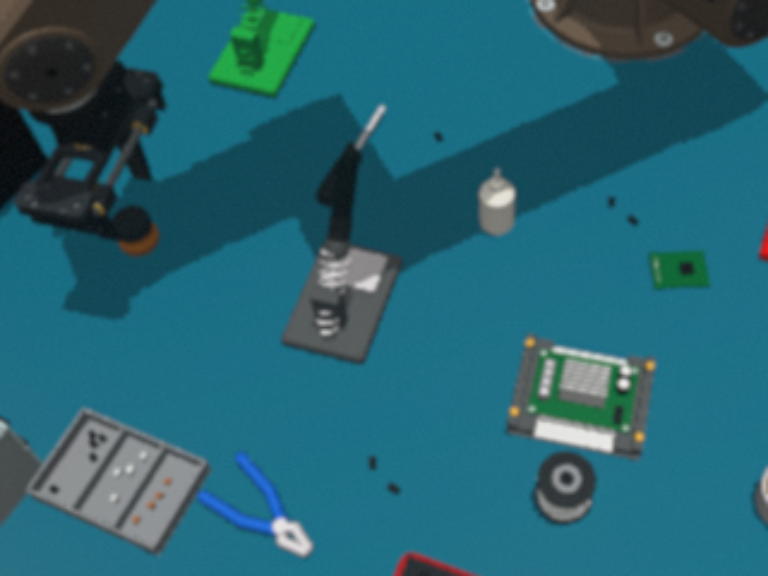

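The reel stands upright behind the holder (crop (565,487)), the board lies on its ledges (583,385), and the gripper is over the jar (137,230).

>>> carry_out([
  {"dx": -0.002, "dy": 0, "dz": 0.015, "twist": 0},
  {"dx": -0.002, "dy": 0, "dz": 0.03, "twist": 0},
  {"dx": -0.002, "dy": 0, "dz": 0.045, "twist": 0},
  {"dx": -0.002, "dy": 0, "dz": 0.051, "twist": 0},
  {"dx": -0.002, "dy": 0, "dz": 0.051, "twist": 0},
])

```text
t: 15.15
eef_pos: [579.1, -361.2, 13.6]
tcp_rot: [-3.141, -0.001, 1.753]
ft_force: [-0.0, 0.1, -0.4]
opening: 0.787
```

>>> carry_out([
  {"dx": 0, "dy": 0, "dz": 0, "twist": 0},
  {"dx": 0, "dy": 0, "dz": 0, "twist": 0},
  {"dx": 0, "dy": 0, "dz": 0, "twist": 0},
  {"dx": 0, "dy": 0, "dz": 0, "twist": 0},
  {"dx": 0, "dy": 0, "dz": 0, "twist": 0},
], grip=0.0)

```text
t: 15.65
eef_pos: [579.4, -361.5, 14.6]
tcp_rot: [3.141, 0.0, 1.753]
ft_force: [-0.1, 0.3, 0.3]
opening: 0.424
```

>>> carry_out([
  {"dx": 0, "dy": 0, "dz": 0, "twist": 0},
  {"dx": 0, "dy": 0, "dz": 0, "twist": 0},
  {"dx": 0, "dy": 0, "dz": 0, "twist": 0},
  {"dx": 0, "dy": 0, "dz": 0, "twist": 0},
])

```text
t: 16.05
eef_pos: [579.4, -361.5, 14.6]
tcp_rot: [3.141, 0.0, 1.753]
ft_force: [-0.4, 0.9, 4.2]
opening: 0.415
```

>>> carry_out([
  {"dx": 0, "dy": 0, "dz": -0.01, "twist": 0},
  {"dx": 0, "dy": 0, "dz": -0.04, "twist": 0},
  {"dx": 0, "dy": 0, "dz": -0.09, "twist": 0},
  {"dx": 0, "dy": 0, "dz": -0.14, "twist": 0},
  {"dx": 0, "dy": 0, "dz": -0.19, "twist": 0},
])

```text
t: 16.55
eef_pos: [578.9, -361.1, 206.6]
tcp_rot: [-3.141, -0.0, 1.753]
ft_force: [0.6, -0.6, -1.6]
opening: 0.412
```

```bash
python3 -c "
from h import *
go(588.8,41.3,235,100.6)"
```

```text
dx 0.394 dy 0.083 dz -0.028 twist -0.2 | now [ 578.9 -361.1  206.6] op 0.412
```

>>> carry_out([
  {"dx": 0.01, "dy": 0.002, "dz": -0.02, "twist": 0},
  {"dx": 0.04, "dy": 0.008, "dz": -0.03, "twist": 0},
  {"dx": 0.08, "dy": 0.017, "dz": -0.03, "twist": 0},
  {"dx": 0.12, "dy": 0.025, "dz": -0.03, "twist": 0},
  {"dx": 0.165, "dy": 0.035, "dz": -0.03, "twist": 0},
])

```text
t: 17.05
eef_pos: [583.3, -191.7, 234.7]
tcp_rot: [3.142, 0.0, 1.752]
ft_force: [0.6, 0.1, -1.4]
opening: 0.419
```

>>> carry_out([
  {"dx": 0.045, "dy": 0.009, "dz": 0, "twist": 0},
  {"dx": 0.09, "dy": 0.019, "dz": 0, "twist": 0},
  {"dx": 0.135, "dy": 0.028, "dz": 0, "twist": 0},
  {"dx": 0.18, "dy": 0.038, "dz": 0, "twist": 0},
  {"dx": 0.215, "dy": 0.045, "dz": 0, "twist": 0},
])

```text
t: 17.55
eef_pos: [588.7, 29.2, 234.8]
tcp_rot: [3.142, -0.0, 1.754]
ft_force: [-0.4, -0.5, -0.6]
opening: 0.42
```

```bash
python3 -c "
from h import *
go(588.8,41.3,15,100.6)"
```

```text
dx 0.012 dy 0.002 dz 0.220 twist -0.1 | now [588.7  29.2 234.8] op 0.42
```

>>> carry_out([
  {"dx": 0.01, "dy": 0.002, "dz": 0.03, "twist": 0},
  {"dx": 0.01, "dy": 0.002, "dz": 0.07, "twist": 0},
  {"dx": 0.01, "dy": 0.002, "dz": 0.11, "twist": 0},
  {"dx": 0.01, "dy": 0.002, "dz": 0.15, "twist": 0},
  {"dx": 0.01, "dy": 0.002, "dz": 0.19, "twist": 0},
])

```text
t: 18.05
eef_pos: [589.2, 37.1, 43.3]
tcp_rot: [3.141, 0.0, 1.753]
ft_force: [0.3, -0.1, -0.5]
opening: 0.418
```

>>> carry_out([
  {"dx": 0, "dy": 0, "dz": 0.01, "twist": 0},
  {"dx": 0, "dy": 0, "dz": 0.02, "twist": 0},
  {"dx": 0, "dy": 0, "dz": 0.025, "twist": 0},
  {"dx": 0, "dy": 0, "dz": 0.028, "twist": 0},
  {"dx": 0, "dy": 0, "dz": 0.028, "twist": 0},
])

```text
t: 18.55
eef_pos: [589.8, 37.0, 17.2]
tcp_rot: [3.14, 0.0, 1.753]
ft_force: [0.9, 0.7, -0.9]
opening: 0.416
```

```bash
python3 -c "
from h import *
go(588.8,41.3,14.6,100.6);print(state()['ft_force'])"
```

```text
dx 0.004 dy -0.000 dz 0.003 twist -0.2 | now [589.8  37.   17.2] op 0.416
[ 0.91631002  0.71759262 -0.8879151 ]
```

>>> carry_out([
  {"dx": 0.004, "dy": 0, "dz": 0.0, "twist": 0},
  {"dx": 0.004, "dy": 0, "dz": 0.001, "twist": 0},
  {"dx": 0.004, "dy": 0, "dz": 0.002, "twist": 0},
  {"dx": 0.004, "dy": 0, "dz": 0.003, "twist": 0},
  {"dx": 0.004, "dy": 0, "dz": 0.003, "twist": 0},
])

```text
t: 19.05
eef_pos: [588.8, 41.0, 14.5]
tcp_rot: [3.141, 0.0, 1.753]
ft_force: [-3.1, 1.1, 12.8]
opening: 0.418
```

>>> carry_out([
  {"dx": 0, "dy": 0, "dz": 0, "twist": 0},
  {"dx": 0, "dy": 0, "dz": 0, "twist": 0},
  {"dx": 0, "dy": 0, "dz": 0, "twist": 0},
  {"dx": 0, "dy": 0, "dz": 0, "twist": 0},
  {"dx": 0, "dy": 0, "dz": 0, "twist": 0},
], grip=0.06)

```text
t: 19.55
eef_pos: [588.6, 40.9, 13.2]
tcp_rot: [-3.141, 0.0, 1.753]
ft_force: [-0.7, -0.1, -0.6]
opening: 0.629
```

>>> carry_out([
  {"dx": 0, "dy": 0, "dz": -0.01, "twist": 0},
  {"dx": 0, "dy": 0, "dz": -0.04, "twist": 0},
  {"dx": 0, "dy": 0, "dz": -0.08, "twist": 0},
  {"dx": 0, "dy": 0, "dz": -0.12, "twist": 0},
  {"dx": 0, "dy": 0, "dz": -0.16, "twist": 0},
])

```text
t: 20.05
eef_pos: [588.3, 40.9, 175.6]
tcp_rot: [3.141, 0.0, 1.753]
ft_force: [1.1, -0.3, -0.6]
opening: 0.635
```

```bash
python3 -c "
from h import *
go(591.8,365.8,150,97.5)"
```

```text
dx 0.319 dy 0.062 dz 0.026 twist 2.9 | now [588.3  40.9 175.6] op 0.635
```

>>> carry_out([
  {"dx": 0.046, "dy": 0.009, "dz": 0, "twist": 0},
  {"dx": 0.092, "dy": 0.018, "dz": 0, "twist": 0},
  {"dx": 0.138, "dy": 0.027, "dz": 0, "twist": 0},
  {"dx": 0.184, "dy": 0.036, "dz": 0, "twist": 1},
  {"dx": 0.23, "dy": 0.045, "dz": 0, "twist": 2.9},
], grip=0.09)

```text
t: 20.55
eef_pos: [590.9, 277.1, 174.2]
tcp_rot: [3.141, 0.0, 1.701]
ft_force: [1.2, 0.2, 0.4]
opening: 0.935
```

```bash
python3 -c "
from h import *
go(591.8,365.8,55,97.5)"
```

```text
dx 0.088 dy 0.012 dz 0.119 twist -0.0 | now [590.9 277.1 174.2] op 0.935
```

>>> carry_out([
  {"dx": 0.04, "dy": 0.006, "dz": 0.01, "twist": 0},
  {"dx": 0.08, "dy": 0.01, "dz": 0.03, "twist": 0},
  {"dx": 0.085, "dy": 0.011, "dz": 0.07, "twist": 0},
  {"dx": 0.085, "dy": 0.011, "dz": 0.1, "twist": 0},
  {"dx": 0.085, "dy": 0.011, "dz": 0.11, "twist": 0},
])

```text
t: 21.05
eef_pos: [589.5, 360.8, 60.6]
tcp_rot: [-3.137, 0.001, 1.703]
ft_force: [-0.0, -0.9, 1.0]
opening: 0.945
```

```bash
python3 -c "
from h import *
go(591.8,365.8,8,97.5)
n='top';p,d=snap(n,'t2',False)
S=cloud(d,n)[130:175,120:170].reshape(-1,3);q=S[(S[:,2]>28)&(S[:,2]<44)];print(len(q))
"
```

```text
dx 0.005 dy 0.003 dz 0.053 twist 0.1 | now [589.5 360.8  60.6] op 0.945
36
```

>>> carry_out([
  {"dx": 0.003, "dy": 0.001, "dz": 0.0, "twist": 0},
  {"dx": 0.003, "dy": 0.001, "dz": 0.02, "twist": 0},
  {"dx": 0.003, "dy": 0.001, "dz": 0.038, "twist": 0},
  {"dx": 0.003, "dy": 0.001, "dz": 0.051, "twist": 0},
  {"dx": 0.003, "dy": 0.001, "dz": 0.051, "twist": 0},
])

```text
t: 21.6
eef_pos: [591.6, 363.8, 12.1]
tcp_rot: [-3.141, 0.0, 1.702]
ft_force: [-0.1, -0.0, 0.1]
opening: 0.947
```

>>> carry_out([
  {"dx": 0, "dy": 0, "dz": 0, "twist": 0},
  {"dx": 0, "dy": 0, "dz": 0, "twist": 0},
  {"dx": 0, "dy": 0, "dz": 0, "twist": 0},
  {"dx": 0, "dy": 0, "dz": 0, "twist": 0},
  {"dx": 0, "dy": 0, "dz": 0, "twist": 0},
], grip=0.0)

```text
t: 22.1
eef_pos: [591.8, 364.2, 12.8]
tcp_rot: [3.141, -0.0, 1.702]
ft_force: [-1.1, -0.9, 2.8]
opening: 0.625
```

>>> carry_out([
  {"dx": 0, "dy": 0, "dz": 0, "twist": 0},
  {"dx": 0, "dy": 0, "dz": 0, "twist": 0},
  {"dx": 0, "dy": 0, "dz": 0, "twist": 0},
])

```text
t: 22.4
eef_pos: [591.8, 364.2, 12.8]
tcp_rot: [3.141, -0.0, 1.702]
ft_force: [-0.5, -0.7, 5.9]
opening: 0.627
```

>>> carry_out([
  {"dx": 0, "dy": 0, "dz": -0.01, "twist": 0},
  {"dx": 0, "dy": 0, "dz": -0.04, "twist": 0},
  {"dx": 0, "dy": 0, "dz": -0.09, "twist": 0},
  {"dx": 0, "dy": 0, "dz": -0.14, "twist": 0},
  {"dx": 0, "dy": 0, "dz": -0.19, "twist": 0},
])

```text
t: 22.9
eef_pos: [591.1, 363.8, 204.4]
tcp_rot: [-3.141, 0.0, 1.702]
ft_force: [0.0, 0.2, -1.8]
opening: 0.626
```

```bash
python3 -c "
from h import *
go(572.9,-217.1,240,97.5)"
```

```text
dx -0.574 dy -0.094 dz -0.035 twist 0.0 | now [591.1 363.8 204.4] op 0.626
```

>>> carry_out([
  {"dx": -0.02, "dy": -0.003, "dz": -0.02, "twist": 0},
  {"dx": -0.06, "dy": -0.01, "dz": -0.035, "twist": 0},
  {"dx": -0.105, "dy": -0.017, "dz": -0.035, "twist": 0},
  {"dx": -0.15, "dy": -0.024, "dz": -0.035, "twist": 0},
  {"dx": -0.195, "dy": -0.032, "dz": -0.035, "twist": 0},
])

```text
t: 23.4
eef_pos: [584.8, 164.9, 237.7]
tcp_rot: [3.142, 0.0, 1.703]
ft_force: [0.6, -0.4, -0.7]
opening: 0.627
```

>>> carry_out([
  {"dx": -0.045, "dy": -0.007, "dz": 0, "twist": 0},
  {"dx": -0.09, "dy": -0.015, "dz": 0, "twist": 0},
  {"dx": -0.135, "dy": -0.022, "dz": 0, "twist": 0},
  {"dx": -0.18, "dy": -0.03, "dz": 0, "twist": 0},
  {"dx": -0.22, "dy": -0.036, "dz": 0, "twist": 0},
])

```text
t: 23.9
eef_pos: [577.9, -58.3, 237.7]
tcp_rot: [-3.141, 0.0, 1.702]
ft_force: [0.9, 1.2, -0.8]
opening: 0.628
```

>>> carry_out([
  {"dx": -0.04, "dy": -0.007, "dz": 0, "twist": 0},
  {"dx": -0.08, "dy": -0.013, "dz": 0, "twist": 0},
  {"dx": -0.12, "dy": -0.02, "dz": 0, "twist": 0},
  {"dx": -0.15, "dy": -0.025, "dz": 0, "twist": 0},
  {"dx": -0.155, "dy": -0.026, "dz": 0, "twist": 0},
])

```text
t: 24.4
eef_pos: [572.5, -216.3, 237.3]
tcp_rot: [-3.141, 0.0, 1.699]
ft_force: [-0.4, 0.3, -1.8]
opening: 0.625
```

```bash
python3 -c "
from h import *
go(573.1,-218.6,12.8,97.5)"
```

```text
dx -0.002 dy 0.000 dz 0.224 twist -0.1 | now [ 572.5 -216.3  237.3] op 0.625
```

>>> carry_out([
  {"dx": -0.001, "dy": 0, "dz": 0.03, "twist": 0},
  {"dx": -0.001, "dy": 0, "dz": 0.07, "twist": 0},
  {"dx": -0.001, "dy": 0, "dz": 0.11, "twist": 0},
  {"dx": -0.001, "dy": 0, "dz": 0.15, "twist": 0},
  {"dx": -0.001, "dy": 0, "dz": 0.19, "twist": 0},
])

```text
t: 24.9
eef_pos: [573.2, -213.5, 46.3]
tcp_rot: [3.141, 0.0, 1.703]
ft_force: [1.2, 0.3, -1.1]
opening: 0.628
```

>>> carry_out([
  {"dx": 0, "dy": 0, "dz": 0.01, "twist": 0},
  {"dx": 0, "dy": 0, "dz": 0.02, "twist": 0},
  {"dx": 0, "dy": 0, "dz": 0.028, "twist": 0},
  {"dx": 0, "dy": 0, "dz": 0.031, "twist": 0},
  {"dx": 0, "dy": 0, "dz": 0.031, "twist": 0},
])

```text
t: 25.4
eef_pos: [573.6, -214.5, 17.1]
tcp_rot: [3.141, 0.001, 1.702]
ft_force: [-0.9, -0.0, -0.6]
opening: 0.624
```

```bash
python3 -c "
from h import *
go(573.1,-218.6,12.8,97.5);print(state()['ft_force'])"
```

```text
dx -0.004 dy -0.001 dz 0.004 twist 0.0 | now [ 573.6 -214.5   17.1] op 0.624
[-0.9386457  -0.0402768  -0.62998658]
```

>>> carry_out([
  {"dx": -0.004, "dy": 0, "dz": 0.0, "twist": 0},
  {"dx": -0.004, "dy": 0, "dz": 0.001, "twist": 0},
  {"dx": -0.004, "dy": 0, "dz": 0.003, "twist": 0},
  {"dx": -0.004, "dy": 0, "dz": 0.0045, "twist": 0},
  {"dx": -0.004, "dy": 0, "dz": 0.0045, "twist": 0},
])

```text
t: 25.9
eef_pos: [573.9, -218.5, 12.8]
tcp_rot: [3.141, 0.001, 1.702]
ft_force: [-2.8, 0.9, 9.9]
opening: 0.625
```

>>> carry_out([
  {"dx": 0, "dy": 0, "dz": 0, "twist": 0},
  {"dx": 0, "dy": 0, "dz": 0, "twist": 0},
  {"dx": 0, "dy": 0, "dz": 0, "twist": 0},
  {"dx": 0, "dy": 0, "dz": 0, "twist": 0},
  {"dx": 0, "dy": 0, "dz": 0, "twist": 0},
], grip=0.08)

```text
t: 26.4
eef_pos: [573.8, -218.3, 11.7]
tcp_rot: [-3.141, -0.0, 1.702]
ft_force: [-0.1, 0.4, 0.8]
opening: 0.84
```

>>> carry_out([
  {"dx": 0, "dy": 0, "dz": -0.01, "twist": 0},
  {"dx": 0, "dy": 0, "dz": -0.04, "twist": 0},
  {"dx": 0, "dy": 0, "dz": -0.09, "twist": 0},
  {"dx": 0, "dy": 0, "dz": -0.14, "twist": 0},
  {"dx": 0, "dy": 0, "dz": -0.19, "twist": 0},
])

```text
t: 26.9
eef_pos: [573.4, -218.1, 204.6]
tcp_rot: [3.141, 0.0, 1.702]
ft_force: [1.0, 0.2, -0.7]
opening: 0.839
```

>>> carry_out([
  {"dx": -0.04, "dy": 0.01, "dz": -0.02, "twist": 0},
  {"dx": -0.08, "dy": 0.03, "dz": -0.02, "twist": 0},
  {"dx": -0.12, "dy": 0.05, "dz": -0.02, "twist": 0},
  {"dx": -0.16, "dy": 0.07, "dz": -0.02, "twist": 0},
  {"dx": -0.2, "dy": 0.09, "dz": -0.02, "twist": 0},
])

```text
t: 27.4
eef_pos: [689.8, -406.1, 222.9]
tcp_rot: [3.141, 0.001, 1.702]
ft_force: [1.3, 0.2, 0.3]
opening: 0.84
```

>>> carry_out([
  {"dx": -0.04, "dy": -0.02, "dz": 0, "twist": 0},
  {"dx": -0.08, "dy": -0.05, "dz": 0, "twist": 0},
  {"dx": -0.1, "dy": -0.08, "dz": 0, "twist": 0},
  {"dx": -0.12, "dy": -0.11, "dz": 0, "twist": 0},
  {"dx": -0.12, "dy": -0.12, "dz": 0, "twist": 0},
])

```text
t: 27.9
eef_pos: [582.9, -542.4, 222.2]
tcp_rot: [-3.141, 0.0, 1.699]
ft_force: [0.4, 0.5, 0.4]
opening: 0.84
```

```bash
cat > m.py <<'E'
from h import *
import sys
n='top';p,d=snap(n,sys.argv[1],False);W=cloud(d,n).reshape(-1,3)
cv2.imwrite('pics/'+sys.argv[1]+'.png',cv2.resize(p[100:270,110:450],None,fx=2.35,fy=2.35)[:,:,::-1])
hc=np.array([568.2,151.4]);a=np.radians(10.6);hx=np.array([np.cos(a),np.sin(a)]);hy=np.array([-hx[1],hx[0]])
sc=np.array([559.8,-118.]);a=np.radians(7.5);sx=np.array([np.cos(a),np.sin(a)]);sy=np.array([-sx[1],sx[0]])
for nm,(x,y),h,r,c,ax,lat,half in (('reel',(668.5,170.2),46,27,hc,hx,hy,50),('jar',(588.8,41.3),42,22,hc,-hy,hx,65),('tin',(572.9,-217.1),36,30,sc,-sy,sx,45)):
    q=W[(np.hypot(W[:,0]-x,W[:,1]-y)<45)&(abs(W[:,2]-h)<8)]
    if len(q)<20: print(nm,'hidden');continue
    (cx,cy),R=cv2.minEnclosingCircle(q[:,:2].astype(np.float32));v=np.array([cx,cy])-c
    print(nm,round(cx,1),round(cy,1),'R',round(R,1),'z',np.median(q[:,2]).round(1),'gap',(v@ax-half-r).round(1),'lateral',(v@lat).round(1))
E
python3 m.py t3; python3 -c "
from h import *
go(181,-598,214,90)"
```

```text
reel 667.7 171.1 R 27.4 z 46.5 gap 24.4 lateral 1.0
jar 587.3 40.4 R 20.4 z 41.6 gap 25.6 lateral -1.6
tin 572.4 -216.1 R 30.2 z 35.9 gap 23.9 lateral -0.3
dx -0.005 dy -0.406 dz 0.009 twist 7.3 | now [ 582.9 -541.3  222.5] op 0.839
```

View pics/t3.png

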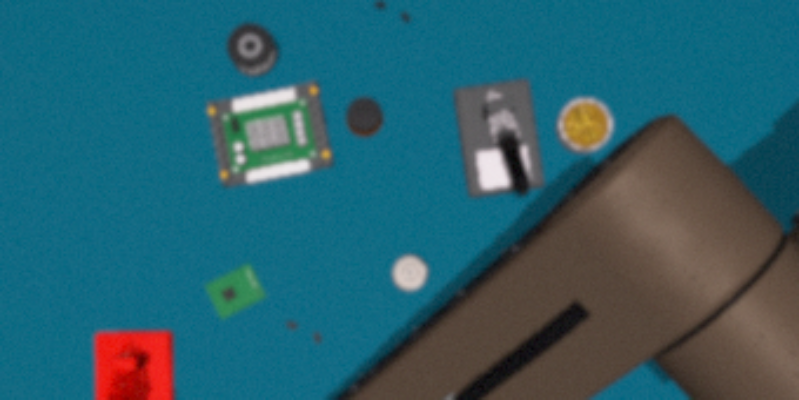

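All four are placed: reel at (250,47), jar at (364,117), tin at (585,125), board in the holder at (268,133). The gaps read 24–26 mm. One last check covers board tilt and height, the bystanders and what lies under the gripper; then I hand in.

```bash
python3 - <<'E'
from h import *
n='top';z=np.load('t3.npz');W=cloud(z['d'],n).reshape(-1,3);p=z['p'].reshape(-1,3)
hsv=cv2.cvtColor(z['p'],cv2.COLOR_RGB2HSV).reshape(-1,3).astype(int)
a=np.radians(10.6);q=(W[:,:2]-[568.2,151.4])@np.array([[np.cos(a),-np.sin(a)],[np.sin(a),np.cos(a)]])
g=(hsv[:,0]>45)&(hsv[:,0]<88)&(hsv[:,1]>80)&(abs(q[:,0])<38)&(abs(q[:,1])<53)&(W[:,2]<40)
A=np.c_[q[g],np.ones(g.sum())];print('green plane slope x,y, z0 (expect 20):',np.linalg.lstsq(A,W[g][:,2],rcond=None)[0].round(3),'extent',np.percentile(q[g],[1,99],axis=0).round(1).tolist())
s=(abs(q[:,0])<25)&(abs(q[:,1])<25)&(W[:,2]>42);print('sink',cv2.minAreaRect(q[s].astype(np.float32)),np.median(W[s][:,2]))
p2,d2=snap('scene','s5')
E
```

```text
green plane slope x,y, z0 (expect 20): [1.5000e-02 5.0000e-03 2.0374e+01] extent [[-34.7, -48.3], [29.4, 50.9]]
sink ((-1.3065967559814453, 1.4416313171386719), (44.424827575683594, 31.09404182434082), 88.87103271484375) 47.69337293170492
```

View pics/s5.png

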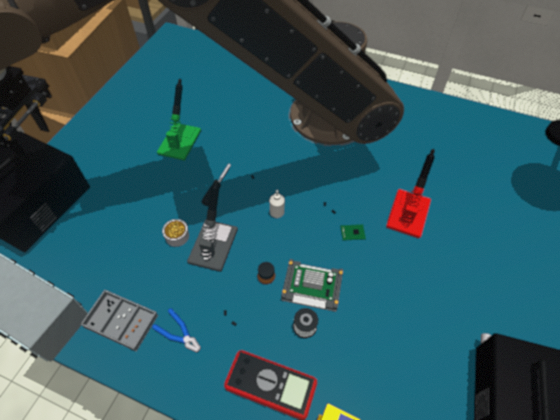

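The final view shows everything in place: board (313,280), reel (305,322), jar (266,272), tin (175,232). The bystanders at (352,232), (277,205) and (218,180) haven't moved, and the gripper is clear.

```bash
python3 -c "
from h import *
print(state()['t'],state()['ft_force'].round(1));print(job_done())"
```

```text
28.0 [-0.3  0.2  0.7]
the job is handed in; nothing more can be done
None
```

The soldering place is set out as asked and handed in at 28 s of the 115 s allowed. I placed the board first, then the reel, the flux jar and the tip-cleaner tin. The bystanders look unmoved in the last scene picture.

| Thing | Clear gap (mm) | Off the middle of that side (mm) |
|---|---|---|
| Solder reel, behind the holder | 24.4 | 1.0 |
| Flux jar, beside the holder towards the iron stand | 25.6 | 1.6 |
| Tip-cleaner tin, beside the iron stand | 23.9 | 0.3 |

- **Upright:** the tops of the three measured 46.5, 41.6 and 35.9 mm, against true heights of 46, 42 and 36.
- **Board:** it lies flat on the ledges, with its top at about 20 mm and no real tilt. It is about 1.3–2.6 mm off centre towards the robot and 1.3 mm towards the robot's left. The screw heads, outline and heat sink differ by 1–2 mm on this, so I left it.
- **One refused call:** a move was rejected for a missing "twist" value; nothing moved, and I repeated it correctly.

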